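# Turn the sample leaf of a bracelet display stand

### The arm

A 6-joint arm with a two-finger parallel gripper is mounted at the origin on the work surface. World frame = base frame: x ahead of the robot, y to its left, z up, the work surface at z = 0. Lengths are in m, angles in rad, forces in N, time in s.
With the tool pointing down it reaches from about 0.4 to 0.825 m from the base axis. Payload 7 kg.
Tool frame: the origin (TCP) lies at the very end of the fingers, on their centre line; the grasp point (between the pads) lies 19 mm behind it; y points along the fingers, x is the direction in which the jaws open and shut, and the axes are right-handed (so a half turn about y gives the same grasp; the last joint's range is limited). The gripper opens to 88 mm and grips with 3 to 60 N. Pads are 19 mm wide; open, the fingers measure 130 mm over their backs; the gripper's body (78 mm by 193 mm) begins 47 mm behind the grasp point.
Start: joints at [1.478, 0.359, 0.012, 0, -1.224, -0.288], TCP at [0.251, 0.627, 0.19] pointing down, gripper open.
Joint ranges: [-3.07, 3.07], [-1.43, 2.12], [-1.02, 1.25], [-3.03, 1.67], [-3.05, -0], [-3.03, 3.03]. Speed limits (rad/s): [2.39, 2.39, 3.01, 3.14, 3.14, 3.14].

### API

Orientations are given as [roll, pitch, yaw] about the fixed x, y, z axes, in that order (R = Rz(yaw) Ry(pitch) Rx(roll)).
In Python, from station import arm gives the robot as it stands.
- The arm moves only by the tool move_arm, never from a script. Its arguments are lists of equal length, an entry for each row: "jaw": the closure, from 0 (fully open) to 1 (shut); "offset": the shift along the tool's x, y, z in m, a list of three; "roll": the turn about the tool's y in rad. In form: {"jaw": [jaw, ...], "offset": [[dx, dy, dz], ...], "roll": [roll, ...]}. A call has 1 to 5 rows; each row shifts and turns the commanded pose from where the row before left it, along the tool's axes as they then stand; what a row does not reach is not made up. A row lasts 1/8 s, in which the tool goes at most 62.5 mm and 10.7 degrees, less where a joint would pass 70% of its speed; a pose out of reach is approached as far as the arm can. A call is refused whole if a number of a shift passes 0.0625 or a number of a turn 0.188, either way. A call with a gripper value outside its range is refused whole. The fingers move at their own pace and stop on an object; "grip_force" is the grip in N (left out, the last holds). Time passes only in rows, so rows that do not move let the fingers close. It gives the time, the measured TCP pose, the force and the opening at its end, in the units of the state.
- arm.get_state(): the state, without advancing time (a new reading comes with each control period).
- arm.grab_frame(name): name is "side" or "top"; returns a dict with "pixels" (384x512x3 uint8, blue, green, red), "fovy" (degrees; the focal length in pixels is half the picture's height over the tangent of half this angle, whatever the lens; pixels are square), "cx", "cy" (the principal point, pixels), "position" and "attitude" of the camera in the world. Camera axes: x right, y down, z forward; pixel columns grow to the right and rows downward; lengths in m; the calibration is good to about 2 mm. A picture is of the moment at which its call begins. There is no depth.
- arm.job_done(): hands the job in, once; it reports no verdict.
Trained networks look in a picture, given as the dict that the camera call returned (one of the last four; its "shot" number tells which), for a name from the list of things; names that differ only in an ending like _2 or _b are one class to them, and where a whole thing is asked for, a point or a joint stands for the part that bears it (a point fixed in the world has none). Each returns a list of dicts, best first, with "p" (0 to 1); they miss things now and then, are a little off and sometimes report something else, mostly with a low value. They report only what shows in the picture. A call takes as long as a camera call.
- arm.recognise(picture, thing): "position" ([x, y, z] in m, in world coordinates, good to about 4 mm: the middle of the surface that is visible of it).
- arm.landmark_of(picture, thing): "position" ([x, y, z] in m, in world coordinates, good to about 4 mm: a listed point, or the origin of a listed thing).
The state is a dict: "t": time; "q": joint angles; "qd": joint speeds; "joint_efforts": joint torques, N m; "eef_pos": TCP position; "ee_rot": TCP orientation; "force": force on the tool from outside, world axes, zero at the start; "moment": the same for the moment, N m; "width": finger opening in m.
Only numpy, scipy, OpenCV 4.12 (cv2) and the standard library are available. Lean on these libraries where they do the work, as an engineer would, in place of code of your own. Each camera call takes 0.05 s, during which the arm holds its last target.

### The job

On the wooden sample stand, turn the hinged display leaf over its spine, so that it goes past upright and ends lying flat on the deck on the other side, leaving the tray under it open. Push it over with the fingertips, without pinching it, and press it down flat, without letting it slam. Leave the two bracelet cases lying in the tray and the other things on the table where they are, and finish with the hand clear.

Things in the scene. Friction and masses are not known exactly. Their poses are not given: they have to be found in the camera images.
- stand: Fixed wooden sample stand, 200 mm along its spine (own x), 340 mm across (own y), turned about the vertical only. Origin: centre of its underside, on the table. On the +y side an open tray (inside y 15 to 154 mm, x +-90 mm, floor 12 mm and rim 35 mm above the table); on the -y side a solid deck (y -15 to -160 mm, x +-90 mm, top 35 mm above the table) where the leaf is to lie.
- spine (a point): Middle of the hinge axis, 40 mm above the table at the middle of the stand; its axes are the stand's: x runs along the hinge, y points level towards the tray side, z up.
- leaf (a joint): Angle of the leaf, in rad: 0 = flat over the tray (+y side of the spine), 1.57 = upright, 3.14 = flat on the deck (-y side), stops at both ends. It starts ajar over the tray, between 0.4 and 0.8. The hinge is stiff (about 0.22 N m of friction): the leaf stays at any angle where it is left, and 2 to 3 N across its free edge turn it. It weighs 0.12 to 0.22 kg.
- leaf_edge (a point): Middle of the leaf's free edge, 155 mm from the hinge axis, at mid thickness; moves with the leaf. Its y axis points from the hinge out along the leaf, x runs along the hinge. No handle: the free edge and the underside are open from the tray side.
- leaf_middle (a point): Centre of the leaf, 85 mm from the hinge axis, at mid thickness; axes as leaf_edge. The leaf: rigid light-wood panel, 160 mm along the spine, reaching 155 mm from the hinge, 4 mm thick. On each face a white card with red and gilt bracelet strips (136 mm along the spine, 26 to 145 mm from the hinge), 9 mm thick in all there. Fingers squeezing both cards at once count as pinching.
- landing (a point): Centre of the deck's top face, 87.5 mm from the spine on the -y side, 35 mm above the table. The lying leaf's middle plane is 40 mm above the table, its top 44.5 mm.
- case_a: Loose closed bracelet case, 110 x 32 x 18 mm, long along the spine, lying in the tray about 45 mm from the spine, under the leaf. Origin: centre of its underside. Not to be moved.
- case_b: Loose closed bracelet case, 90 x 32 x 18 mm, lying in the tray about 98 mm from the spine, under the leaf. Origin: centre of its underside. Not to be moved.
- jar: Loose glass jar, 42 mm across, 65 mm high, standing on the table beyond the stand's far (+x) end. Origin: centre of its underside. Not to be moved.
- mug: White mug, 76 mm across, 90 mm high, to the far right of the stand. Origin: centre of its underside. Not to be moved.
- stapler: Black stapler, 130 x 34 x 47 mm, to the far left of the stand. Origin: centre of its underside. Not to be moved.
- calculator: Grey desk calculator, 150 x 85 x 18 mm, on the right. Origin: centre of its underside. Not to be moved.
- tape: Black tape dispenser, 140 x 50 x 72 mm, on the right. Origin: centre of its underside. Not to be moved.
- tin: Round metal tin, 76 mm across, 38 mm high, on the left near the robot. Origin: centre of its underside. Not to be moved.

How it is judged:
On the way, in this order (a step that is already met when the one before it is completed fails the run):
1. the leaf has been pushed past upright (value of joint leaf above 1.65 rad), for 0.1 s.
2. the leaf lies flat on the deck (value of joint leaf above 3.07 rad), for 0.2 s.
At the end, for the whole second after the job is handed in: The leaf lies flat on the deck side (within 0.07 rad, 4 degrees) at rest; the two cases are within 20 mm and the other loose things within 30 mm of where they started (value of joint leaf above 3.07 rad and velocity of joint leaf between -0.1 and 0.1 rad/s and distance of each of case_a, case_b from where it was at the start of the episode below 0.02 m and distance of each of jar, mug, stapler, calculator, tape, tin from where it was at the start of the episode below 0.03 m); the robot touches nothing.
It fails at once if the leaf slams (swings faster than 4 rad/s) (velocity of joint leaf above 4 rad/s or velocity of joint leaf below -4 rad/s).
It fails at once if the leaf is pinched (fingers press both its cards at once) (contact force between the fingers and leaf_c2 above 1 N and contact force between the fingers and leaf_c3 above 1 N).
It fails at once if a bracelet case in the tray is lifted or moved more than 20 mm (distance of any of case_a, case_b from where it was at the start of the episode above 0.02 m).
It fails at once if another loose thing is lifted or moved more than 30 mm (distance of any of jar, mug, stapler, calculator, tape, tin from where it was at the start of the episode above 0.03 m).
It also fails if it takes over 40 s, if anything falls off the work surface, if the arm or the gripper's body presses on something with over 40 N, if the wrist force passes 120 N, or if a joint passes its speed limit or range.

## Working session

There is one attempt and no reset: what is moved stays moved. The work goes in short steps, Python scripts to look and compute and a tool call to move; the robot and the scene stay as the last step left them, time stands still between calls to the robot, and variables do not carry over. Pictures are saved under pics/ and viewed, and the job is handed in when it is done.

Besides the shell and the picture viewer there is one more tool, called after "Emit:" by a JSON object that holds its "op" and its "data", one argument or row to a line. move_arm: Moves the arm, as the interface text tells. Its arguments: {"type":"object","properties":{"jaw":{"type":"array","items":{"type":"number"}},"offset":{"type":"array","items":{"type":"array","items":{"type":"number"}}},"roll":{"type":"array","items":{"type":"number"}},"grip_force":{"type":"number"}},"required":["jaw","offset","roll"]}

```bash
mkdir -p pics; ls
cat > h.py <<'E'
from station import arm
import cv2, numpy as np
from scipy.spatial.transform import Rotation as R
def shot(n,name):
    p=arm.grab_frame(n); cv2.imwrite('pics/'+name+'.png',np.asarray(p['pixels'])); return p
E
python3 - <<'E'
from h import *
s=arm.get_state(); print({k:np.round(v,3) for k,v in s.items()})
for n in ('side','top'):
    p=shot(n,n+'0'); print({k:v for k,v in p.items() if k!='pixels'})
    for t in ('stand','spine','leaf_edge','leaf_middle','landing','case_a','jar','mug','stapler','tape','tin','calculator'):
        r=arm.landmark_of(p,t); print(n,t,[(np.round(a['position'],3).tolist(),round(a['p'],2)) for a in r[:2]])
print(arm.get_state()['t'])
E
```

```text
pics
{'t': np.float64(0.0), 'q': array([ 1.478,  0.359,  0.011, -0.   , -1.224, -0.288]), 'qd': array([-0.001,  0.001,  0.001,  0.   ,  0.   , -0.003]), 'joint_efforts': array([ 1.0000e-03, -5.8272e+01,  2.9305e+01,  6.9970e+00,  7.0000e-03,
       -0.0000e+00]), 'eef_pos': array([0.251, 0.626, 0.189]), 'ee_rot': array([-1.571, -0.002, -1.952]), 'force': array([ 0.557, -0.54 , -0.409]), 'moment': array([-0.008, -0.019, -0.088]), 'width': np.float64(0.088)}
{'fovy': 49.33326990916805, 'cx': 253.2050979480859, 'cy': 190.22166445285558, 'position': array([0.2275033 , 1.02928674, 0.83873078]), 'attitude': array([-2.16967812, -0.01274921, -2.81383821]), 'shot': 1}
side stand [([0.543, 0.04, -0.001], 0.96)]
side spine [([0.547, 0.044, 0.038], 0.78)]
side leaf_edge [([0.523, 0.162, 0.13], 0.72)]
side leaf_middle [([0.534, 0.109, 0.093], 0.63)]
side landing [([0.554, -0.04, 0.037], 0.96)]
side case_a [([0.527, 0.144, 0.009], 0.91), ([0.519, 0.09, 0.013], 0.83)]
side jar [([0.685, 0.083, 0.002], 0.68)]
side mug [([0.666, -0.358, 0.0], 0.83), ([0.547, 0.047, 0.038], 0.2)]
side stapler [([0.525
[... 310 characters left out ...]
y([ 0.34697886, -0.03375374,  1.24287168]), 'attitude': array([-2.95852956, -0.0086647 , -1.5488401 ]), 'shot': 2}
top stand [([0.544, 0.039, 0.001], 0.98)]
top spine [([0.545, 0.046, 0.046], 0.76)]
top leaf_edge [([0.521, 0.169, 0.131], 0.93), ([0.536, 0.112, 0.09], 0.42)]
top leaf_middle [([0.534, 0.112, 0.091], 0.71)]
top landing [([0.563, -0.037, 0.034], 0.63)]
top case_a [([0.684, 0.079, -0.003], 0.7)]
top jar [([0.682, 0.081, -0.002], 0.76)]
top mug [([0.664, -0.354, 0.001], 0.98)]
top stapler [([0.68, 0.361, 0.002], 0.78), ([0.557, -0.477, 0.002], 0.3)]
top tape [([0.555, -0.48, -0.0], 0.62), ([0.523, 0.171, 0.129], 0.54)]
top tin [([0.439, 0.352, -0.004], 0.85)]
top calculator []
1.3
```

View pics/side0.png

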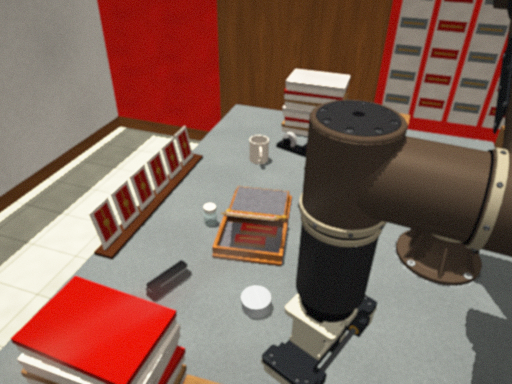

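View pics/top0.png

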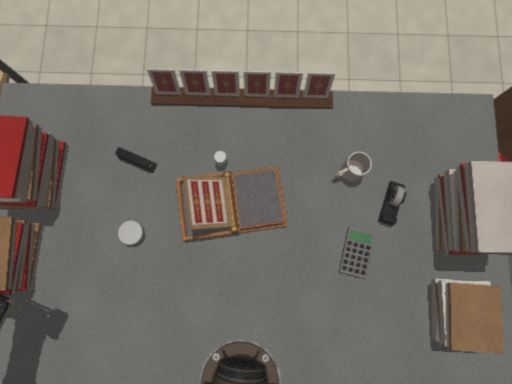

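```bash
cat >> h.py <<'E'
YAW=0.175; C=np.array([0.545,0.042]); ex=np.array([np.cos(YAW),np.sin(YAW)]); ey=np.array([-ex[1],ex[0]])
def st():
    s=arm.get_state(); p=s['eef_pos']; d=p[:2]-C
    print('t',round(s['t'],2),'stand xyz',np.round([d@ex,d@ey,p[2]],4),'rot',np.round(s['ee_rot'],3),'F',np.round(s['force'],1),'w',round(s['width'],3),'q',np.round(s['q'],2)); return s
E
python3 - <<'E'
from h import *
s=st(); p=np.array(s['eef_pos']); 
goal=np.r_[C+0.155*ey,0.19]; rot=R.from_euler('xyz',s['ee_rot']); n=10
yaw=s['ee_rot'][2]; print('roll tot',-( -2.967-yaw))
for k in range(n):
    print(np.round(rot.as_matrix().T@((goal-p)/n),3), end=' ')
    if k<6: rot=rot*R.from_euler('y',0.169)
print(rot.as_euler('xyz'))
E
```

```text
t 1.3 stand xyz [-0.1879  0.6269  0.1897] rot [-1.571  0.    -1.952] F [ 0.4 -0.1  0.5] w 0.088 q [ 1.48  0.36  0.01 -0.   -1.22 -0.29]
roll tot 1.0153851941750724
[ 0.03  -0.     0.041] [ 0.023 -0.     0.045] [ 0.015 -0.     0.049] [ 0.007 -0.     0.05 ] [-0.002 -0.     0.051] [-0.011 -0.     0.05 ] [-0.019 -0.     0.047] [-0.019 -0.     0.047] [-0.019 -0.     0.047] [-0.019 -0.     0.047] [-1.57084104e+00 -3.74866176e-06 -2.96561481e+00]
```

Emit:
{"op": "move_arm", "data": {
  "jaw": [1,1,1,1,1],
  "offset": [
    [0.03,0,0.041],
    [0.023,0,0.045],
    [0.015,0,0.049],
    [0.007,0,0.05],
    [-0.002,0,0.051]
  ],
  "roll": [0.169,0.169,0.169,0.169,0.169],
  "grip_force": 20
}}

```text
t: 1.92
eef_pos: [0.3847, 0.4088, 0.1899]
ee_rot: [-1.571, 0.0, -2.802]
force: [1.0, -0.0, -0.5]
width: 0.0433
```

```bash
python3 -c "
from h import *
st()"
```

```text
t 1.93 stand xyz [-0.0939  0.3891  0.1899] rot [-1.571  0.    -2.802] F [ 1.  -0.  -0.5] w 0.043 q [ 1.16  0.17 -0.24  0.   -1.16 -0.82]
```

Emit:
{"op": "move_arm", "data": {
  "jaw": [1,1,1,1,1],
  "offset": [
    [-0.011,0,0.048],
    [-0.02,0,0.046],
    [-0.02,0,0.046],
    [-0.02,0,0.046],
    [-0.02,0,0.046]
  ],
  "roll": [0.165,0,0,0,0]
}}

```text
t: 2.55
eef_pos: [0.5231, 0.2007, 0.19]
ee_rot: [-1.571, 0.001, -2.961]
force: [-0.2, 1.7, 0.5]
width: 0.0007
```

```bash
python3 -c "
from h import *
st();p=shot('side','side1');p=shot('top','top1')
for t in ('leaf_edge','leaf_middle','spine'):
  print(t,[np.round(a['position'],3) for a in arm.landmark_of(p,t)[:2]])
"
```

```text
t 2.55 stand xyz [0.0061 0.1601 0.19  ] rot [-1.571e+00  1.000e-03 -2.961e+00] F [-0.2  1.7  0.5] w 0.001 q [ 0.72  0.17 -0.24  0.   -1.16 -0.54]
leaf_edge [array([0.523, 0.166, 0.13 ])]
leaf_middle [array([0.533, 0.111, 0.094])]
spine [array([0.543, 0.043, 0.045])]
```

View pics/side1.png

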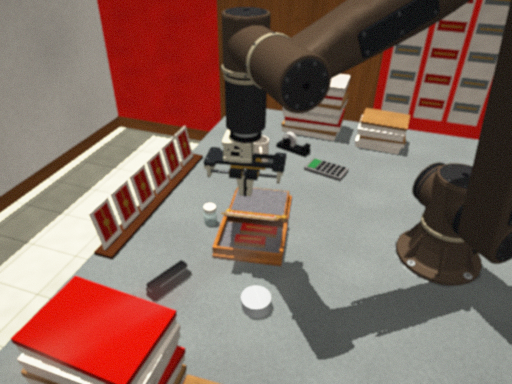

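View pics/top1.png

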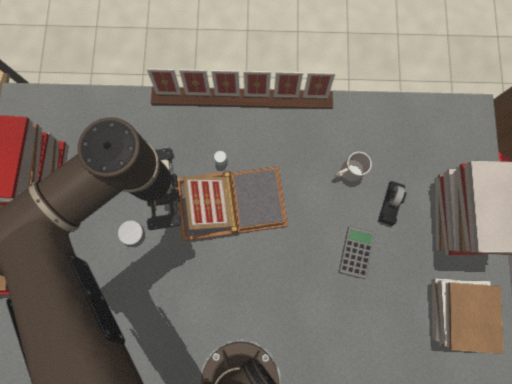

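Emit:
{"op": "move_arm", "data": {
  "jaw": [1,1,1,1,1],
  "offset": [
    [0,0.03,0],
    [0,0.03,0],
    [0,0.03,0],
    [0,0,0],
    [0,0,0]
  ],
  "roll": [0,0,0,0,0]
}}

```text
t: 3.42
eef_pos: [0.5228, 0.2032, 0.1009]
ee_rot: [-1.571, 0.001, -2.96]
force: [0.2, 1.2, 0.2]
width: 0.0006
```

```bash
python3 -c "
from h import *
st();p=shot('side','side2')
x=cv2.imread('pics/side2.png')[130:290,170:330];cv2.imwrite('pics/s2c.png',cv2.resize(x,(560,560),interpolation=2))
"
```

```text
t 3.42 stand xyz [0.0062 0.1626 0.1009] rot [-1.571e+00  1.000e-03 -2.960e+00] F [0.2 1.2 0.2] w 0.001 q [ 0.72  0.25 -0.37  0.   -0.96 -0.54]
```

View pics/s2c.png

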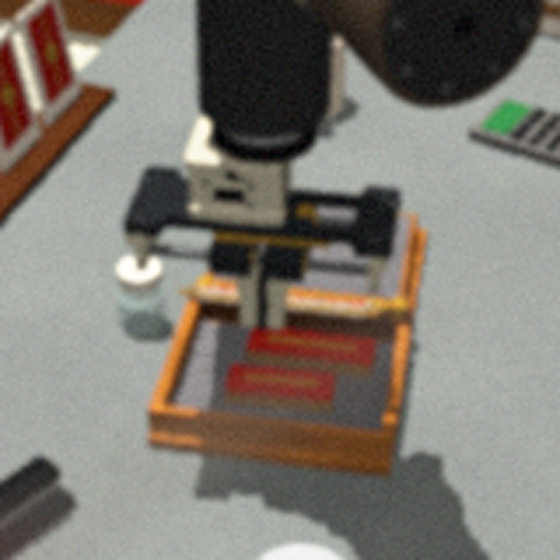

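Emit:
{"op": "move_arm", "data": {
  "jaw": [1,1,1,1,1],
  "offset": [
    [0,0,0.012],
    [0,0,0.01],
    [0,-0.004,0.008],
    [0,-0.01,0.009],
    [0,-0.012,0.01]
  ],
  "roll": [0,0,0,0,0]
}}

```text
t: 4.1
eef_pos: [0.5314, 0.1531, 0.1266]
ee_rot: [-1.571, 0.0, -2.962]
force: [0.1, 0.2, -0.5]
width: 0.0004
```

```bash
python3 -c "
from h import *
st();p=shot('side','side3')
for t in ('leaf_edge','leaf_middle'):
  print(t,[(np.r_[(a['position'][:2]-C)@ex,(a['position'][:2]-C)@ey,a['position'][2]].round(3),a['p']) for a in arm.landmark_of(p,t)[:2]])
x=cv2.imread('pics/side3.png')[130:290,170:330];cv2.imwrite('pics/s3c.png',cv2.resize(x,(560,560),interpolation=2))
"
```

```text
t 4.1 stand xyz [0.0059 0.1118 0.1266] rot [-1.571  0.    -2.962] F [ 0.1  0.2 -0.5] w 0.0 q [ 0.63  0.21 -0.35  0.   -1.01 -0.46]
leaf_edge [(array([-0.001,  0.125,  0.13 ]), 0.63)]
leaf_middle [(array([0.003, 0.067, 0.091]), 0.54), (array([-0.004, -0.083,  0.037]), 0.34)]
```

View pics/s3c.png

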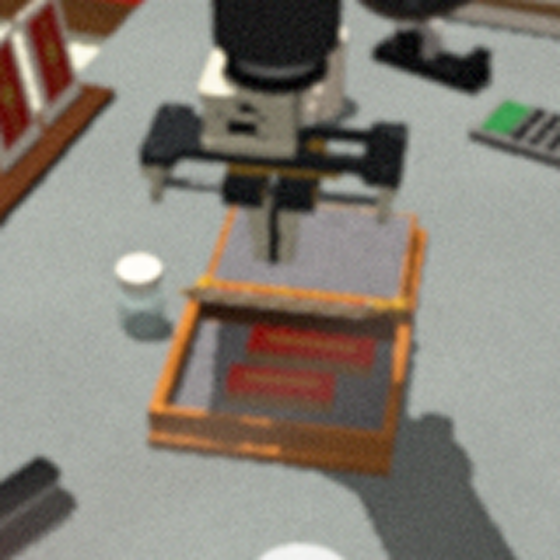

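```bash
cat >> h.py <<'E'
def proj(p,X):
    Rm=R.from_euler('xyz',p['attitude']).as_matrix(); f=192/np.tan(np.radians(p['fovy']/2))
    c=Rm.T@(np.asarray(X)-p['position']); return np.array([p['cx']+f*c[0]/c[2],p['cy']+f*c[1]/c[2]])
def W(x,y,z): return np.r_[C+x*ex+y*ey,z]
E
python3 -c "
from h import *
s=st()
for n in ('side','top'):
  p=shot(n,n+'4'); print(n,'tcp',proj(p,s['eef_pos']),'edge ends',[proj(p,W(a,.155*np.cos(t),.04+.155*np.sin(t))).round(1).tolist() for t in (.4,.55,.64,.8) for a in (-.08,.08)])
  im=cv2.imread('pics/'+n+'4.png')
  print('stand',[proj(p,W(a,b,.035)).round(1).tolist() for a,b in ((-.1,.17),(.1,.17),(.1,-.17),(-.1,-.17))])
  x=im[130:290,150:310];cv2.imwrite('pics/%s4c.png'%n,cv2.resize(x,(560,560),interpolation=2))
  for t in ('leaf_edge','leaf_middle'):
    print(t,[(np.r_[(a['position'][:2]-C)@ex,(a['position'][:2]-C)@ey,a['position'][2]].round(3),a['p']) for a in arm.landmark_of(p,t)[:2]])
"
```

```text
t 4.25 stand xyz [0.0065 0.1123 0.1268] rot [-1.572e+00  2.000e-03 -2.962e+00] F [ 0.5  0.4 -0. ] w 0.0 q [ 0.64  0.21 -0.35  0.   -1.01 -0.46]
side tcp [247.71900845 213.63536458] edge ends [[277.0, 231.2], [219.9, 225.0], [277.7, 222.9], [220.4, 216.9], [278.2, 217.9], [220.9, 211.9], [279.1, 208.9], [222.0, 203.1]]
stand [[282.0, 256.4], [211.6, 248.3], [234.3, 183.2], [291.5, 188.7]]
leaf_edge [(array([0.003, 0.121, 0.13 ]), 0.54)]
leaf_middle [(array([0.003, 0.064, 0.091]), 0.53), (array([0.003, 0.101, 0.011]), 0.2)]
top tcp [191.1589944  199.56009431] edge ends [[185.9, 231.0], [179.6, 178.9], [188.3, 229.9], [181.8, 176.9], [190.3, 229.1], [183.8, 175.6], [195.0, 227.6], [188.2, 173.3]]
stand [[181.6, 240.5], [174.3, 178.6], [278.7, 163.2], [289.1, 224.0]]
leaf_edge [(array([0.004, 0.126, 0.13 ]), 0.56)]
leaf_middle [(array([0.003, 0.068, 0.092]), 0.86)]
```

View pics/side4c.png

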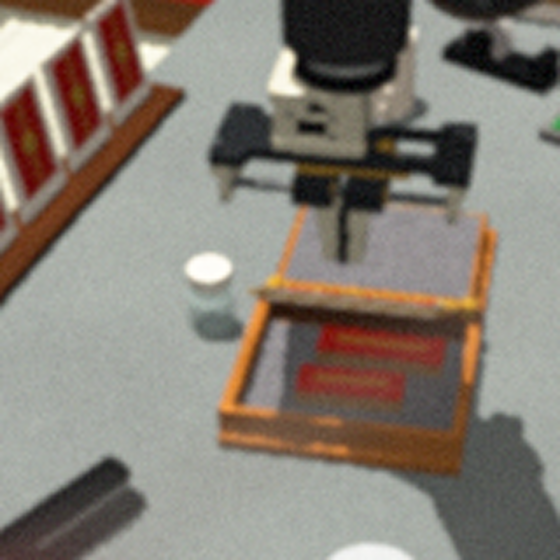

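View pics/top4c.png

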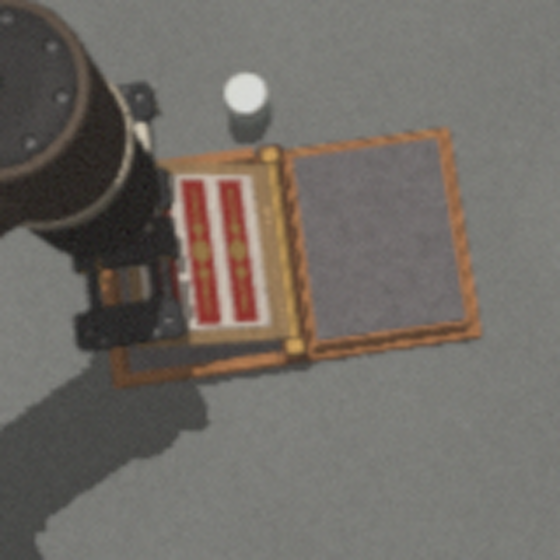

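```bash
python3 -c "
from h import *
p=arm.grab_frame('side')
for X in ([.5231,.2007,.19],[.5228,.2032,.1009],[.5314,.1531,.1266],W(-.1,0,.04),W(.1,0,.04)): print(proj(p,X))
for f in ('side1','side2','side3'):
  cv2.imwrite('pics/z_'+f+'.png',cv2.resize(cv2.imread('pics/'+f+'.png')[160:240,200:300],(800,640),interpolation=cv2.INTER_CUBIC)[:600])
"
```

```text
[245.01521188 205.44984995]
[244.75389681 232.29333329]
[247.92683365 213.61192249]
[287.38607552 217.64081517]
[224.10615894 211.04883063]
```

View pics/z_side2.png

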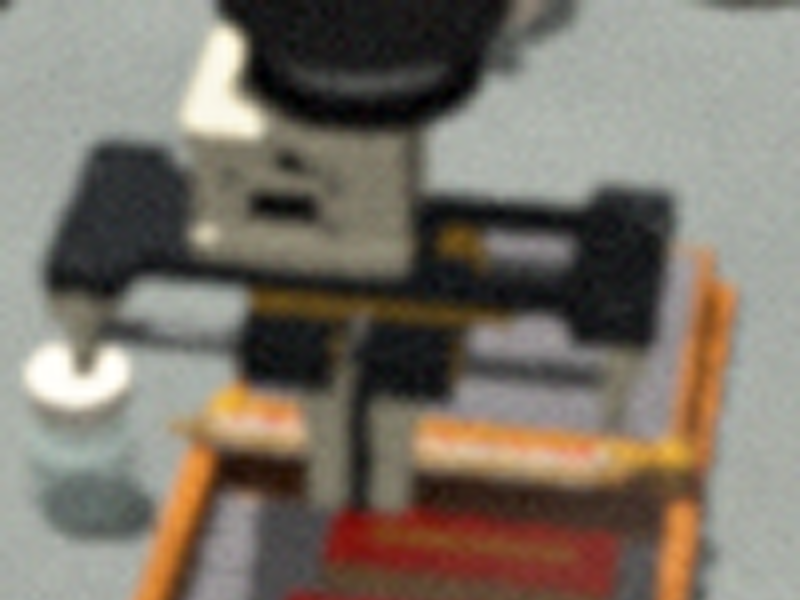

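View pics/z_side3.png

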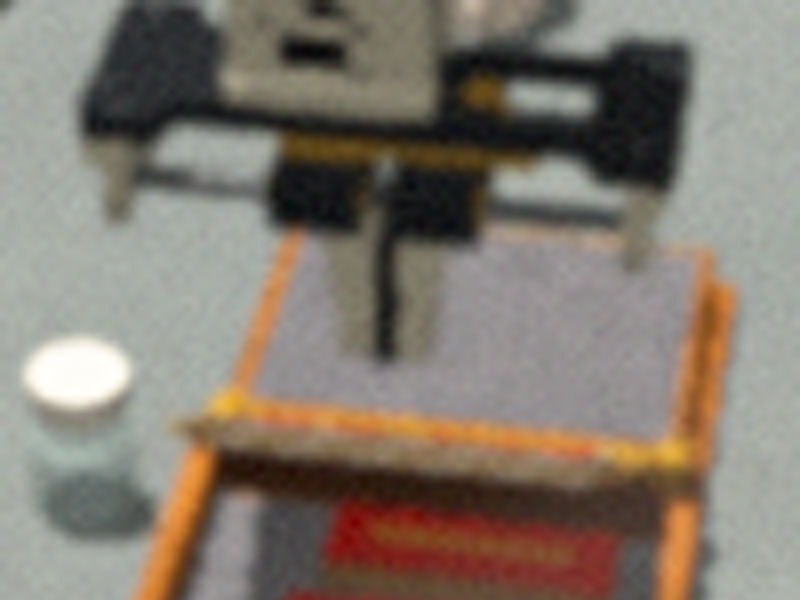

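View pics/z_side1.png

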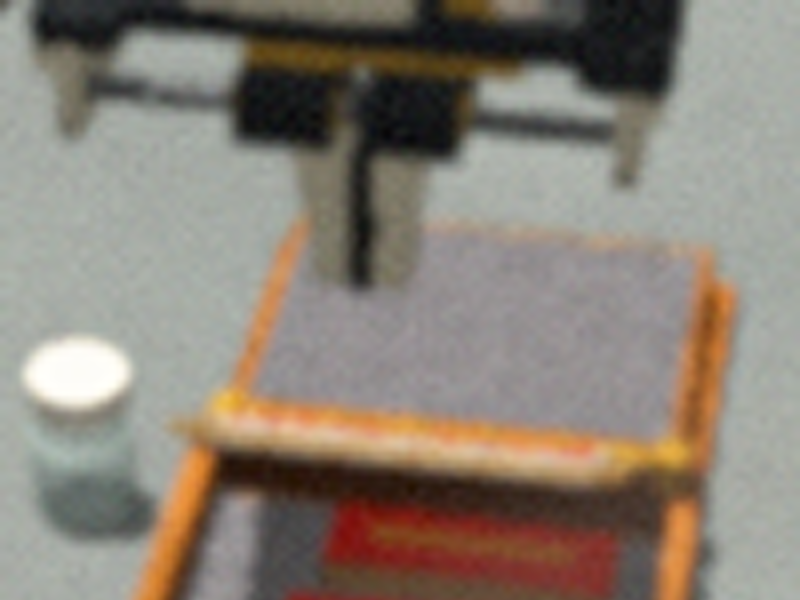

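```bash
python3 -c "
from h import *
p=arm.grab_frame('top')
for z in (.19,.22,.25):
  for y in (.112-.039,.112,.112+.039): print(z,y,proj(p,W(-.09,y,z)), (proj(p,W(-.09,y,z))-[150,130])*3.5)
x=cv2.imread('pics/top4.png')[140:240,150:250];cv2.imwrite('pics/tz.png',cv2.resize(x,(600,600),interpolation=2))
"
```

```text
0.19 0.07300000000000001 [206.06760205 227.94160272] [196.23660718 342.79560953]
0.19 0.112 [191.88645424 230.10589601] [146.60258986 350.37063602]
0.19 0.151 [177.6671803  232.27600801] [ 96.83513106 357.96602804]
0.22 0.07300000000000001 [204.70015406 226.87375803] [191.4505392  339.05815312]
0.22 0.112 [190.10755166 229.09908336] [140.37643079 346.84679176]
0.22 0.151 [175.47458228 231.33056452] [ 89.16103799 354.65697583]
0.25 0.07300000000000001 [203.25148597 225.74248831] [186.3802009  335.09870908]
0.25 0.112 [188.2228402  228.03238565] [133.77994069 343.11334976]
0.25 0.151 [173.1513831 230.3288061] [ 81.02984085 351.15082133]
```

View pics/tz.png

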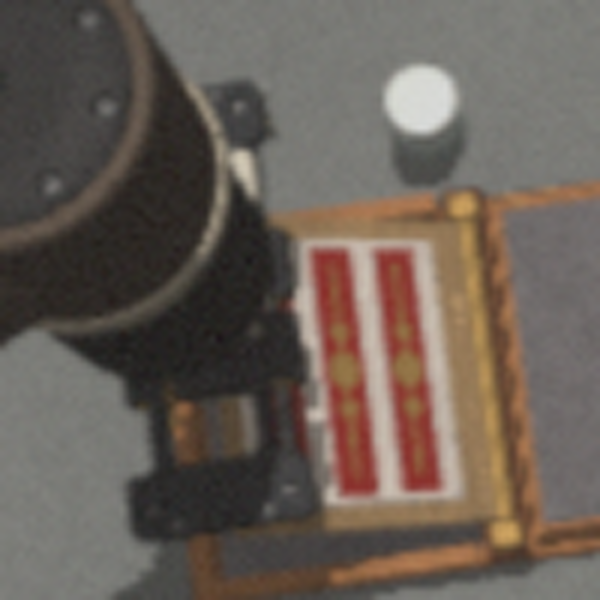

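Emit:
{"op": "move_arm", "data": {
  "jaw": [1,1,1,1,1],
  "offset": [
    [0,0,-0.03],
    [0,0,-0.03],
    [0,0.025,0],
    [0,0.025,0],
    [0,0.015,0]
  ],
  "roll": [0,0,0,0,0]
}}

```text
t: 5.28
eef_pos: [0.5198, 0.2127, 0.0593]
ee_rot: [-1.57, -0.001, -2.961]
force: [-0.1, -0.9, -0.3]
width: 0.0
```

```bash
python3 -c "
from h import *
s=st();p=shot('side','side5'); print(proj(p,s['eef_pos']))
cv2.imwrite('pics/z5.png',cv2.resize(cv2.imread('pics/side5.png')[170:250,200:300],(800,640),interpolation=cv2.INTER_CUBIC)[:600])
"
```

```text
t 5.28 stand xyz [0.0049 0.1725 0.0593] rot [-1.570e+00 -1.000e-03 -2.961e+00] F [-0.1 -0.9 -0.3] w 0.0 q [ 0.74  0.3  -0.41 -0.   -0.87 -0.56]
[244.61207786 246.19706068]
```

View pics/z5.png

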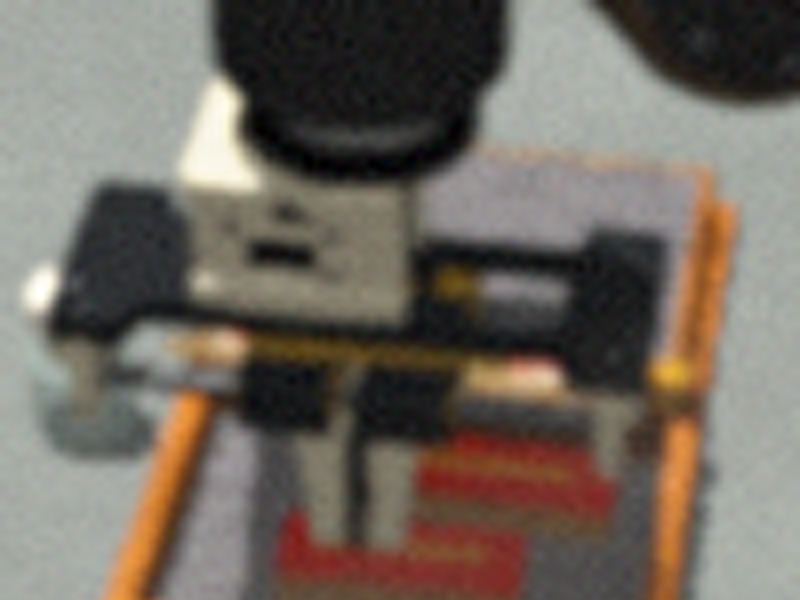

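Emit:
{"op": "move_arm", "data": {
  "jaw": [1,1,1,1,1],
  "offset": [
    [0,-0.016,0],
    [0,0,0.015],
    [0,0,0.015],
    [0,-0.006,0.008],
    [0,-0.01,0.009]
  ],
  "roll": [0,0,0,0,0]
}}

```text
t: 5.95
eef_pos: [0.529, 0.1677, 0.0939]
ee_rot: [-1.574, 0.002, -2.962]
force: [-5.3, 7.9, 5.8]
width: 0.0003
```

```bash
python3 -c "
from h import *
s=st();p=shot('side','side6'); print(proj(p,s['eef_pos']))
cv2.imwrite('pics/z6.png',cv2.resize(cv2.imread('pics/side6.png')[170:250,200:300],(800,640),interpolation=cv2.INTER_CUBIC)[:600])
for t in ('leaf_edge','leaf_middle'):
    print(t,[(np.r_[(a['position'][:2]-C)@ex,(a['position'][:2]-C)@ey,a['position'][2]].round(3),a['p']) for a in arm.landmark_of(p,t)[:2]])
"
```

```text
t 5.95 stand xyz [0.0061 0.1266 0.0939] rot [-1.574e+00  2.000e-03 -2.962e+00] F [-5.3  7.9  5.8] w 0.0 q [ 0.66  0.24 -0.39 -0.   -0.94 -0.48]
[246.94591167 226.01824654]
leaf_edge [(array([0.   , 0.111, 0.147]), 0.61)]
leaf_middle [(array([0.002, 0.065, 0.098]), 0.69)]
```

View pics/z6.png

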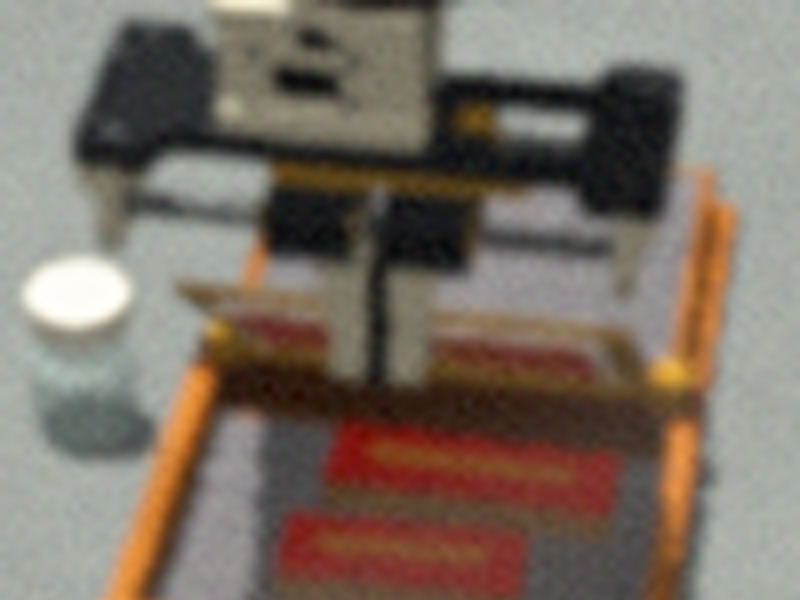

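Emit:
{"op": "move_arm", "data": {
  "jaw": [1,1,1,1,1],
  "offset": [
    [0,-0.015,0.016],
    [0,-0.013,0.019],
    [0,-0.01,0.021],
    [0,-0.006,0.022],
    [0,-0.002,0.022]
  ],
  "roll": [0,0,0,0,0]
}}

```text
t: 6.72
eef_pos: [0.5468, 0.0664, 0.1391]
ee_rot: [-1.571, 0.0, -2.962]
force: [0.1, 1.9, 1.0]
width: 0.0003
```

```bash
python3 -c "
from h import *
s=st();p=shot('side','side7'); print(proj(p,s['eef_pos']))
cv2.imwrite('pics/z7.png',cv2.resize(cv2.imread('pics/side7.png')[150:250,200:325],(750,600),interpolation=cv2.INTER_CUBIC)[:600])
for t in ('leaf_edge','leaf_middle'):
    print(t,[(np.r_[(a['position'][:2]-C)@ex,(a['position'][:2]-C)@ey,a['position'][2]].round(3),a['p']) for a in arm.landmark_of(p,t)[:2]])
"
```

```text
t 6.72 stand xyz [0.006  0.0237 0.1391] rot [-1.571  0.    -2.962] F [0.1 1.9 1. ] w 0.0 q [ 0.48  0.2  -0.34  0.   -1.04 -0.3 ]
[252.78560346 192.26992017]
leaf_edge [(array([-0.002,  0.002,  0.192]), 0.71), (array([-0.08 , -0.512,  0.001]), 0.7)]
leaf_middle [(array([0.001, 0.003, 0.127]), 0.73)]
```

View pics/z7.png

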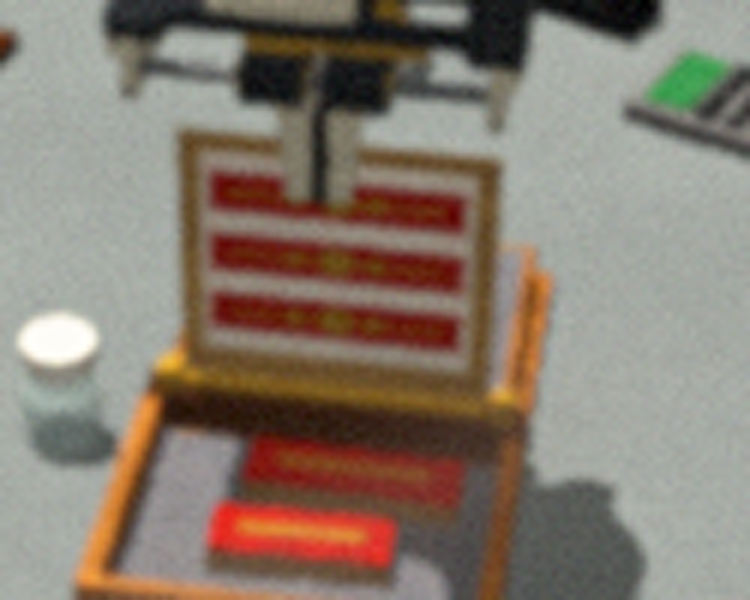

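Emit:
{"op": "move_arm", "data": {
  "jaw": [1,1,1,1,1],
  "offset": [
    [0,0.003,0.018],
    [0,0.004,0.018],
    [0,0.005,0.016],
    [0,0.006,0.015],
    [0,0.008,0.014]
  ],
  "roll": [0,0,0,0,0]
}}

```text
t: 7.5
eef_pos: [0.5612, -0.0126, 0.1121]
ee_rot: [-1.571, -0.0, -2.962]
force: [-0.3, 0.8, 1.1]
width: 0.0002
```

```bash
python3 -c "
from h import *
s=st();p=shot('side','side8'); print(proj(p,s['eef_pos']))
cv2.imwrite('pics/z8.png',cv2.resize(cv2.imread('pics/side8.png')[150:250,200:325],(750,600),interpolation=cv2.INTER_CUBIC)[:600])
for t in ('leaf_edge','leaf_middle'):
    print(t,[(np.r_[(a['position'][:2]-C)@ex,(a['position'][:2]-C)@ey,a['position'][2]].round(3),a['p']) for a in arm.landmark_of(p,t)[:2]])
"
```

```text
t 7.5 stand xyz [ 0.0065 -0.0566  0.1121] rot [-1.571 -0.    -2.962] F [-0.3  0.8  1.1] w 0.0 q [ 0.33  0.24 -0.35  0.   -0.98 -0.15]
[256.44953333 185.02390563]
leaf_edge [(array([-0.003, -0.091,  0.169]), 0.88)]
leaf_middle [(array([ 0.002, -0.046,  0.11 ]), 0.7), (array([-0.219, -0.371, -0.004]), 0.52)]
```

View pics/z8.png

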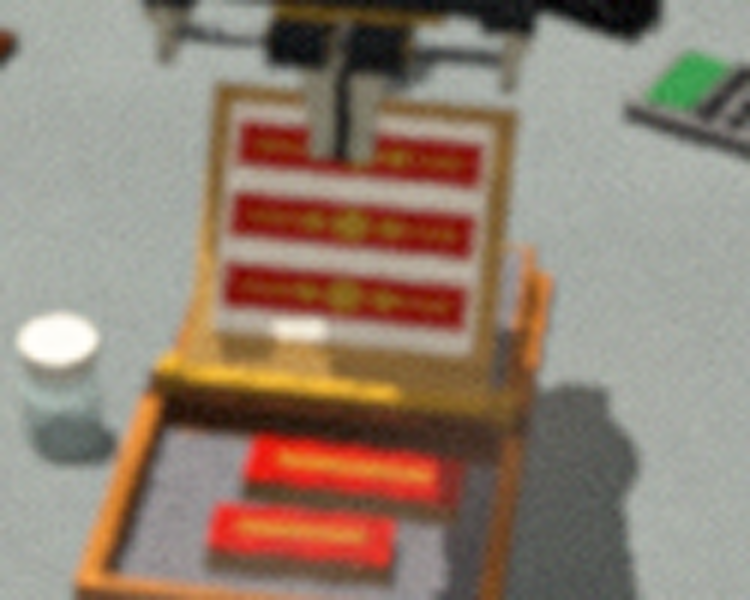

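Emit:
{"op": "move_arm", "data": {
  "jaw": [1,1,1,1,1],
  "offset": [
    [0,0.011,0.014],
    [0,0.013,0.012],
    [0,0.014,0.011],
    [0,0.016,0.008],
    [0,0.016,0.005]
  ],
  "roll": [0,0,0,0,0]
}}

```text
t: 8.28
eef_pos: [0.5699, -0.0613, 0.0413]
ee_rot: [-1.571, -0.001, -2.962]
force: [1.0, -0.4, 2.2]
width: 0.0004
```

```bash
python3 -c "
from h import *
s=st();p=shot('side','side9'); print(proj(p,s['eef_pos']))
cv2.imwrite('pics/z9.png',cv2.resize(cv2.imread('pics/side9.png')[150:250,200:325],(750,600),interpolation=cv2.INTER_CUBIC)[:600])
for t in ('leaf_edge','leaf_middle'):
    print(t,[(np.r_[(a['position'][:2]-C)@ex,(a['position'][:2]-C)@ey,a['position'][2]].round(3),a['p']) for a in arm.landmark_of(p,t)[:2]])
"
```

```text
t 8.28 stand xyz [ 0.0065 -0.1061  0.0413] rot [-1.571e+00 -1.000e-03 -2.962e+00] F [ 1.  -0.4  2.2] w 0.0 q [ 0.23  0.33 -0.4   0.   -0.84 -0.05]
[258.22806307 194.62862045]
leaf_edge [(array([-0.001, -0.153,  0.082]), 0.74), (array([0.001, 0.002, 0.037]), 0.59)]
leaf_middle [(array([-0.   , -0.081,  0.068]), 0.58)]
```

View pics/z9.png

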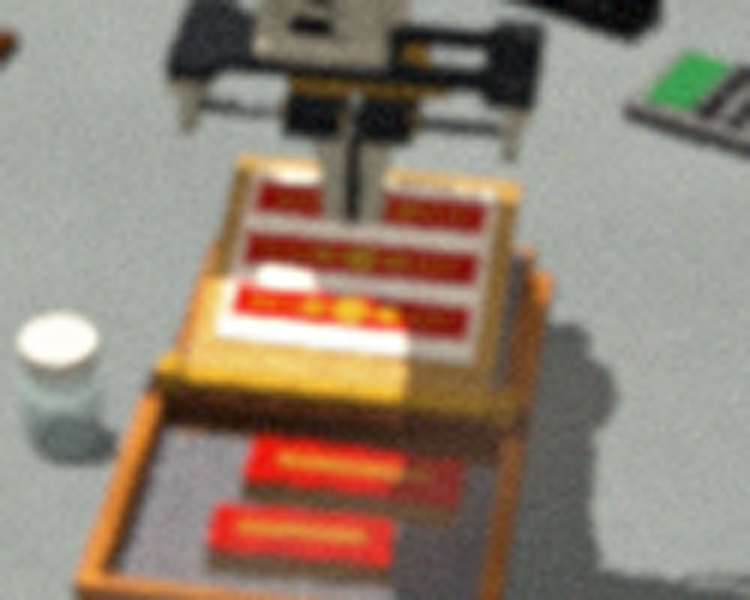

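Emit:
{"op": "move_arm", "data": {
  "jaw": [1,1,1,1,1],
  "offset": [
    [0,0.009,0.002],
    [0,0.007,0],
    [0,0.004,0],
    [0,0.002,0],
    [0,0,0]
  ],
  "roll": [0,0,0,0,0]
}}

```text
t: 9.05
eef_pos: [0.5704, -0.0625, 0.0206]
ee_rot: [-1.571, -0.0, -2.962]
force: [0.4, 1.0, 0.3]
width: 0.0005
```

```bash
python3 -c "
from h import *
s=st();p=shot('side','side10')
for t in ('leaf_edge','leaf_middle'):
    print(t,[(np.r_[(a['position'][:2]-C)@ex,(a['position'][:2]-C)@ey,a['position'][2]].round(3),a['p']) for a in arm.landmark_of(p,t)[:2]])
"
```

```text
t 9.05 stand xyz [ 0.0068 -0.1073  0.0206] rot [-1.571 -0.    -2.962] F [0.4 1.  0.3] w 0.001 q [ 0.23  0.36 -0.42 -0.   -0.79 -0.05]
leaf_edge [(array([-0.001, -0.154,  0.054]), 0.98)]
leaf_middle [(array([ 0.001, -0.083,  0.048]), 0.86)]
```

Edge at about 0.054 and it should be 0.040; keep pressing gently.

Emit:
{"op": "move_arm", "data": {
  "jaw": [1,1,1],
  "offset": [
    [0,0.003,0],
    [0,0.002,0],
    [0,0,0]
  ],
  "roll": [0,0,0]
}}

```text
t: 9.57
eef_pos: [0.5704, -0.0626, 0.0155]
ee_rot: [-1.571, -0.0, -2.962]
force: [-0.3, 0.3, -0.0]
width: 0.0004
```

Emit:
{"op": "move_arm", "data": {
  "jaw": [1,1,1],
  "offset": [
    [0,0.002,0],
    [0,0.001,0],
    [0,0,0]
  ],
  "roll": [0,0,0]
}}

```text
t: 9.95
eef_pos: [0.5704, -0.0625, 0.0125]
ee_rot: [-1.571, -0.0, -2.962]
force: [0.5, -0.4, -0.6]
width: 0.0006
```

Emit:
{"op": "move_arm", "data": {
  "jaw": [1,1,1],
  "offset": [
    [0,0.002,0],
    [0,0.001,0],
    [0,0,0]
  ],
  "roll": [0,0,0]
}}

```text
t: 10.32
eef_pos: [0.5704, -0.0625, 0.0095]
ee_rot: [-1.571, -0.0, -2.962]
force: [1.3, 0.5, -0.4]
width: 0.0006
```

```bash
python3 -c "
from h import *
s=st();p=shot('side','side11');print(proj(p,s['eef_pos']))
cv2.imwrite('pics/z11.png',cv2.resize(cv2.imread('pics/side11.png')[150:250,200:325],(750,600),interpolation=cv2.INTER_CUBIC)[:600])
for t in ('leaf_edge','leaf_middle'):
    print(t,[(np.r_[(a['position'][:2]-C)@ex,(a['position'][:2]-C)@ey,a['position'][2]].round(3),a['p']) for a in arm.landmark_of(p,t)[:2]])
"
```

```text
t 10.32 stand xyz [ 0.0068 -0.1074  0.0095] rot [-1.571 -0.    -2.962] F [ 1.3  0.5 -0.4] w 0.001 q [ 0.23  0.37 -0.43 -0.   -0.77 -0.05]
[258.02319543 202.1211746 ]
leaf_edge [(array([-0.003, -0.157,  0.038]), 0.75)]
leaf_middle [(array([-0.001, -0.089,  0.041]), 0.93)]
```

View pics/z11.png

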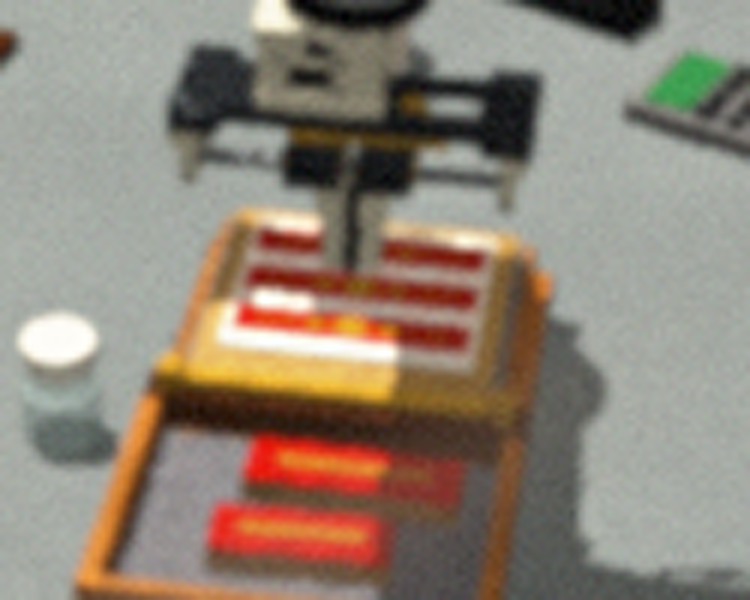

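Emit:
{"op": "move_arm", "data": {
  "jaw": [1,1,1],
  "offset": [
    [0,0.002,0],
    [0,0.001,0],
    [0,0,0]
  ],
  "roll": [0,0,0]
}}

```text
t: 10.85
eef_pos: [0.5706, -0.0626, 0.0077]
ee_rot: [-1.571, 0.0, -2.961]
force: [-4.2, 0.6, 12.2]
width: 0.0005
```

Emit:
{"op": "move_arm", "data": {
  "jaw": [1,1,1],
  "offset": [
    [0,0.001,0],
    [0,0.001,0],
    [0,0,0]
  ],
  "roll": [0,0,0]
}}

```text
t: 11.22
eef_pos: [0.5707, -0.0626, 0.0074]
ee_rot: [-1.57, 0.001, -2.961]
force: [-9.8, 4.1, 28.3]
width: 0.0005
```

Emit:
{"op": "move_arm", "data": {
  "jaw": [1,1,1,1,1],
  "offset": [
    [0,-0.004,0],
    [0,-0.01,0],
    [0,-0.03,0],
    [0,-0.05,0],
    [0,-0.05,0]
  ],
  "roll": [0,0,0,0,0]
}}

```text
t: 11.85
eef_pos: [0.5702, -0.0627, 0.1501]
ee_rot: [-1.571, -0.001, -2.962]
force: [1.7, -0.1, -0.2]
width: 0.0003
```

```bash
python3 -c "
from h import *
s=st()
for n in ('side','top'):
  p=shot(n,n+'12')
  for t in ('leaf_edge','leaf_middle','case_a','jar','mug','tin','stapler','tape'):
    print(n,t,[(np.round(a['position'],3).tolist(),round(a['p'],2)) for a in arm.landmark_of(p,t)[:2]])
  if n=='side': print([proj(p,W(a,-.155,.044)).round(1).tolist() for a in (-.08,.08)])
cv2.imwrite('pics/z12.png',cv2.resize(cv2.imread('pics/side12.png')[150:270,190:340],(750,600),interpolation=cv2.INTER_CUBIC)[:600])
"
```

```text
t 11.85 stand xyz [ 0.0066 -0.1075  0.1501] rot [-1.571e+00 -1.000e-03 -2.962e+00] F [ 1.7 -0.1 -0.2] w 0.0 q [ 0.23  0.22 -0.27  0.   -1.08 -0.05]
side leaf_edge [([0.571, -0.114, 0.04], 0.8)]
side leaf_middle [([0.56, -0.044, 0.04], 0.66)]
side case_a [([0.525, 0.146, 0.013], 0.81)]
side jar [([0.686, 0.084, -0.002], 0.6), ([0.559, -0.041, 0.042], 0.31)]
side mug []
side tin [([0.439, 0.355, 0.002], 0.85), ([0.393, -0.363, 0.001], 0.48)]
side stapler [([0.677, 0.358, 0.003], 0.8)]
side tape [([0.555, -0.478, -0.001], 0.74)]
[[285.5, 188.3], [239.2, 183.9]]
top leaf_edge [([0.572, -0.112, 0.04], 0.67)]
top leaf_middle [([0.558, -0.04, 0.044], 0.75), ([0.439, 0.354, -0.003], 0.65)]
top case_a [([0.519, 0.085, 0.015], 0.65), ([0.529, 0.143, 0.01], 0.5)]
top jar []
top mug [([0.665, -0.35, -0.002], 0.87)]
top tin [([0.44, 0.352, -0.001], 0.83)]
top stapler [([0.553, -0.476, 0.001], 0.54)]
top tape [([0.559, -0.478, -0.0], 0.69)]
```

View pics/z12.png

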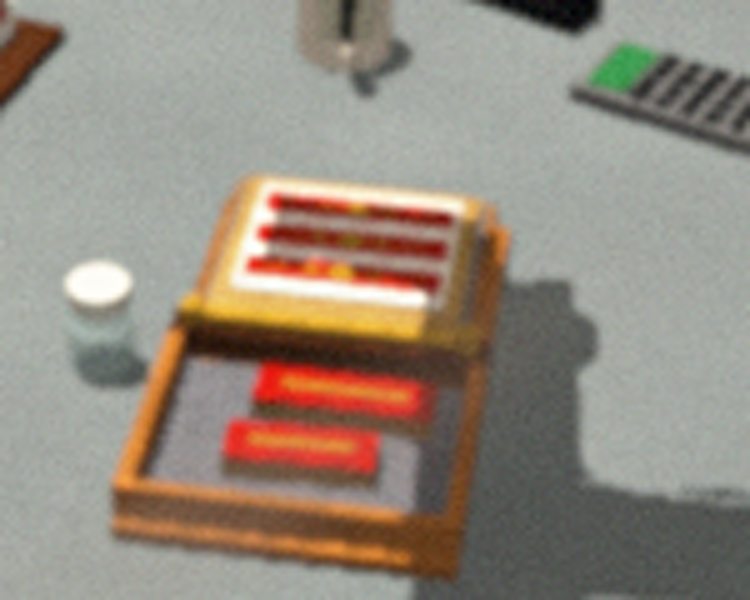

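Leaf flat, its far edge around picture row 185–188 as predicted; the cases and jar are unmoved and the hand is well clear above. Handing in.

```bash
python3 -c "
from h import *
print(arm.job_done())"
```

```text
the job is handed in; nothing more can be done
None
```

The leaf is turned over and lying flat on the deck, the tray is open, and the job is handed in (at about 12 s; no verdict is reported). I pushed the free edge up past upright with the closed fingertips, followed it down at roughly 1 to 1.5 rad/s, and pressed it onto its stop, where the force rose to about 28 N. Then I lifted the hand clear.

**Last checks:**
- **Leaf:** both cameras put its edge and middle at 40 to 44 mm above the table, where 40 mm is flat. No angle reading was available.
- **Cases:** side by side with the first picture, both look unmoved in the tray. The measured positions agree within a few mm.
- **Other things:** jar, tin, stapler, mug and tape measured within about 5 mm of their start in the views where the networks found them. The calculator had no usable measurement at the start and was not measured at the end, and the arm never went near it.

**What disagreed:** the fingertips sit about 30 to 37 mm higher than the reported TCP, by the side camera and by the height where the press met the stop. Because of this my first push passed over the leaf without touching it. I lowered the hand by what the picture showed and pushed again.

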